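# Issue one roll of tape from the dispenser

### The job

Press the green plunger of the tape-roll dispenser fully down once and let it rise, so that a single yellow roll comes out onto the metal plate; then push that roll aside with the fingertips until it lies wholly on the blue spot. Slide it only, do not pick it up, and leave the other rolls and everything else on the bench where they are.

Things in the scene. Friction and masses are not known exactly. Their poses are not given: they have to be found in the camera images.
- dispenser: white roll dispenser fixed to the bench; origin on the bench under the middle of its roll stack, +z up, +x from the stack to the plunger; rolls come out towards -x (roughly to the robot). It stands on a flat aluminium plate 5 mm thick, x = -145 to +30 mm, y = -170 to +170 mm about this origin, with a dark lip 8 mm high and 4 mm thick along its -x edge
- magazine_top (a point): centre of the open top of the square magazine (61 mm outside in x and y), 55 mm above the bench on the stack axis. It holds three rolls one on another; its clear front pane leaves a 17 mm slot above the plate for one roll. The housing behind it (31 to 116 mm towards +x of the dispenser, 64 mm wide) is 47 mm high
- plunger (a joint): travel of the green plunger, m: 0 up, 0.022 fully down. Sprung (about 5 N at the top, 8 N at the bottom, with damping and friction under 15 N if pressed slowly); rises by itself. A pusher shoves the lowest roll out 3.64 times the plunger's travel, 80 mm for a full press; as the plunger rises it goes back and the next roll drops. Every full press gives one roll
- plunger_top (a point): centre of the plunger's flat round green top, 36 mm across, 83 mm above the bench when up; pressed straight down; 70 mm behind (+x of) the stack axis
- landing (a point): point on the plate's top where the centre of a roll lies after a full press: 78.5 mm in front (-x) of the stack axis, 5 mm above the bench
- roll_1: the roll that comes out: the lowest in the magazine at the start. Yellow tape roll with a white core, 50 mm across, 14 mm high, 30 g, lying flat; origin at the centre of its underside; slides on the plate when pushed at its side
- roll_2: second roll of the same kind, above it in the magazine (origin centre of underside); it must stay in the magazine
- roll_3: third roll of the same kind, on top in the magazine; it must stay in the magazine
- spot_blue: blue round spot painted on the plate, 80 mm across, 100 to 120 mm to one side of the landing point (left or right differs); origin at its centre, on the plate's top, 5 mm above the bench
- spot_red: red round spot painted on the plate, 80 mm across, on the other side of the landing point; a rejected roll already lies on it
- roll_reject: another such yellow roll, 50 mm across, 14 mm high, lying on the red spot; not to be moved (origin at the centre of its underside)
- core: empty white plastic core (tube), 32 mm across, 30 mm high, standing on the back corner of the plate; not to be moved (origin at the centre of its underside)
- cutter: orange knife with a short blade, 150 mm long, 14 mm high, lying on the bench at the right; not to be moved
- wrench: steel wrench lying on the bench at the left; not to be moved
- jug: white bottle with a blue cap, 70 mm across, 130 mm tall, on the bench at the left; not to be moved (origin at the centre of its underside)
- carton: cardboard carton 90 x 120 x 70 mm at the far right; not to be moved (origin at the centre of its underside)
- big_roll: large roll of yellow tape, 90 mm across, 40 mm high, at the far left; not to be moved (origin at the centre of its underside)
- mug: blue mug, 76 mm across, 85 mm tall, on the bench at the right; not to be moved (origin at the centre of its underside)
There are look-alikes about, which are no part of the job. Leave any black or pink look-alike of the roll_3 alone.

How it is judged:
On the way, in this order (a step that is already met when the one before it is completed fails the run):
1. the plunger is pressed fully down (value of joint plunger above 0.0185 m), for 0.04 s.
2. the plunger is up again and the roll lies clear of the magazine (value of joint plunger below 0.004 m and x of roll_1 in the frame of dispenser below -0.055 m), for 0.1 s.
3. the roll lies at rest on the blue spot (horizontal distance between roll_1 and spot_blue below 0.0165 m and linear speed of roll_1 below 0.01 m/s), for 0.2 s.
At the end, for the whole second after the job is handed in: The roll that came out lies flat and still on the blue spot (centres within 16.5 mm), the plunger is up, the other two rolls are still in the magazine (within 8 mm of its axis) (all of step 3 and height (world z) of roll_1 between 0.003 and 0.008 m and angle between roll_1's own z axis and vertical below 0.1 rad and value of joint plunger below 0.004 m and x of roll_2 in the frame of dispenser between -0.008 and 0.008 m and y of roll_2 in the frame of dispenser between -0.008 and 0.008 m and x of roll_3 in the frame of dispenser between -0.008 and 0.008 m and y of roll_3 in the frame of dispenser between -0.008 and 0.008 m); the robot touches nothing.
It fails at once if the roll is lifted off the plate (6 mm) or stood on edge (height (world z) of roll_1 above 0.011 m or angle between roll_1's own z axis and vertical above 0.5 rad).
It fails at once if a second roll leaves the magazine or is lifted ((x of roll_2 in the frame of dispenser below -0.012 m or height (world z) of roll_2 above 0.027 m) or (x of roll_3 in the frame of dispenser below -0.012 m or height (world z) of roll_3 above 0.041 m)).
It fails at once if another thing on the bench is moved by more than 15 mm (distance of any of roll_reject, core, cutter, wrench, jug, carton, big_roll, mug from where it was at the start of the episode above 0.015 m).
It also fails if it takes over 45 s, if anything falls off the work surface, if the arm or the gripper's body presses on something with over 40 N, if the wrist force passes 120 N, or if a joint passes its speed limit or range.

### The arm

A 7-joint arm with a two-finger parallel gripper is mounted at the origin on the work surface. World frame = base frame: x ahead of the robot, y to its left, z up, the work surface at z = 0. Lengths are in m, angles in rad, forces in N, time in s.
With the tool pointing down it reaches from about 0.425 to 0.875 m from the base axis. Payload 8.4 kg.
Tool frame: the origin (TCP) lies on the mounting face of the last link; the fingertips stand 182 mm ahead of it and the grasp point (between the pads) lies 164 mm ahead of it; z points along the fingers, y is the direction in which the jaws open and shut (so a half turn about z gives the same grasp; the last joint's range is limited). The gripper opens to 87 mm and grips with 3 to 60 N. Pads are 19 mm wide; open, the fingers measure 117 mm over their backs; the gripper's body (75 mm by 190 mm) begins 51 mm behind the grasp point.
Start: joints at [1.127, 0.333, 0.04, 1.465, -0.013, 1.343, -0.059], TCP at [0.22, -0.612, 0.405] pointing down, gripper open.
Joint ranges: [-2.58, 2.58], [-0.38, 2.09], [-1.3, 1.39], [0.25, 2.4], [-1.5, 4.64], [0.08, 2.09], [-2.65, 2.65]. Speed limits (rad/s): [2.22, 2.22, 2.79, 2.79, 3.14, 3.14, 3.14].

### API

Orientations are given as a rotation vector (axis times angle).
In Python, from station import r gives the robot as it stands.
- The arm moves only by the tool drive_tool, never from a script. Its argument "series" is a list of rows, each an object of numbers: "wx", "wy", "wz": the turn, a rotation vector about the tool's x, y, z in degrees; "dx", "dy", "dz": the shift along the tool's x, y, z in m; "claw": the finger opening in m, from 0 to 0.087. A call has 1 to 5 rows; each row shifts and turns the commanded pose from where the row before left it, along the tool's axes as they then stand; what a row does not reach is not made up. A row lasts 1/10 s, in which the tool goes at most 50 mm and 8.59 degrees, less where a joint would pass 70% of its speed; a pose out of reach is approached as far as the arm can. A call is refused whole if a number of a shift passes 0.05 or a number of a turn 8.59, either way. A call with a gripper value outside its range is refused whole. The fingers move at their own pace and stop on an object; "newtons" is the grip in N (left out, the last holds). Time passes only in rows, so rows that do not move let the fingers close. It gives the time, the measured TCP pose, the force and the opening at its end, in the units of the state.
- r.observe(): the state, without advancing time (a new reading comes with each control period).
- r.snapshot(name): name is "scene" or "top" or "wrist"; returns the picture (480x640x3 uint8, red, green, blue); there is no depth.
- r.calibration(name): a dict with "fov_y" (degrees; the focal length in pixels is half the picture's height over the tangent of half this angle, whatever the lens; pixels are square), "cx", "cy" (the principal point, pixels), "rvec" (rotation vector, rad) and "tvec" (3), from world to camera coordinates, as OpenCV has them; the wrist camera has in their place "mount" (4x4, takes a point from camera to tool coordinates, whose origin is the TCP and whose axes are the flange's). Camera axes: x right, y down, z forward; pixel columns grow to the right and rows downward; lengths in m; the calibration is good to about 2 mm. A picture is of the moment at which its call begins: read the wrist's pose just before it. calibration takes no time and is no camera call.
- r.close_job(): hands the job in, once; it reports no verdict.
The state is a dict: "clock": time; "qpos": joint angles; "joint_velocities": joint speeds; "joint_torque": joint torques, N m; "tcp_pos": TCP position; "tcp_rot": TCP orientation; "force": force on the tool from outside, world axes, zero at the start; "moment": the same for the moment, N m; "opening": finger opening in m.
Only numpy, scipy, OpenCV 4.12 (cv2) and the standard library are available. Lean on these libraries where they do the work, as an engineer would, in place of code of your own. Each camera call takes 0.05 s, during which the arm holds its last target. There are 200 camera calls.

## Working session

There is one attempt and no reset: what is moved stays moved. The work goes in short steps, Python scripts to look and compute and a tool call to move; the robot and the scene stay as the last step left them, time stands still between calls to the robot, and variables do not carry over. Pictures are saved under pics/ and viewed, about 8 in all and at most 12, crops included, and the job is handed in when it is done.

Besides the shell and the picture viewer there is one more tool, called after ">>>" by a JSON object that holds its "name" and its "arguments", one argument or row to a line. drive_tool: Moves the arm, as the interface text tells. Its arguments: {"type":"object","properties":{"series":{"type":"array","items":{"type":"object","properties":{"wx":{"type":"number"},"wy":{"type":"number"},"wz":{"type":"number"},"dx":{"type":"number"},"dy":{"type":"number"},"dz":{"type":"number"},"claw":{"type":"number"}}}},"newtons":{"type":"number"}},"required":["series"]}

```bash
mkdir -p pics; ls; python3 - <<'E'
from station import r
import cv2
s=r.observe();print(s)
for n in("scene","top"):
    print(n,r.calibration(n)); cv2.imwrite(f"pics/{n}0.png",r.snapshot(n)[:,:,::-1])
print(r.calibration("wrist"))
E
```

```text
pics
{'clock': 0.0, 'qpos': array([ 1.1268196 ,  0.33390658,  0.03985117,  1.46631603, -0.01343104,
        1.34330585, -0.0584921 ]), 'joint_velocities': array([ 5.53175045e-04,  2.94607246e-04, -9.54018212e-04, -1.01454075e-04,
       -3.61462863e-04,  3.58711350e-06,  3.08238184e-03]), 'joint_torque': array([ 2.81481116e-04, -6.56359577e+01,  1.33525752e+00, -4.03799379e+01,
       -5.97988022e-02,  4.46854904e-02,  1.54637492e-04]), 'tcp_pos': array([ 0.21963363, -0.61156531,  0.4038396 ]), 'tcp_rot': array([-3.09341969e+00, -5.38622732e-01,  5.65906286e-04]), 'force': array([-0.03778243, -0.17424426,  0.0917897 ]), 'moment': array([ 0.02396258,  0.00844182, -0.07444042]), 'opening': 0.08728331163078974}
scene {'fov_y': 55.01483012034511, 'cx': 315.73591503444385, 'cy': 236.85307059080654, 'rvec': array([ 1.70956312,  1.8692314 , -0.76567275]), 'tvec': array([ 0.06233504, -0.35533451,  1.5157567 ])}
top {'fov_y': 51.29287182104054, 'cx': 321.5224544884002, 'cy': 242.35009124882768, 'rvec': array([ 2.22548583, -2.16989938,  0.07262402]), 'tvec': array([-0.03014654,  0.57271975,  1.10492688])}
{'fov_y': 67.63791364958234, 'cx': 318.4368547299341, 'cy': 240.81327043521426, 'mount': array([[-1.67001633e-05, -9.55587956e-01, -2.94706052e-01,
         8.24912707e-02],
       [ 9.99999694e-01,  2.14485798e-04, -7.52139979e-04,
         6.37394551e-04],
       [ 7.81946168e-04, -2.94705975e-01,  9.55587661e-01,
         2.00028317e-02],
       [ 0.00000000e+00,  0.00000000e+00,  0.00000000e+00,
         1.00000000e+00]])}
```

View pics/top0.png

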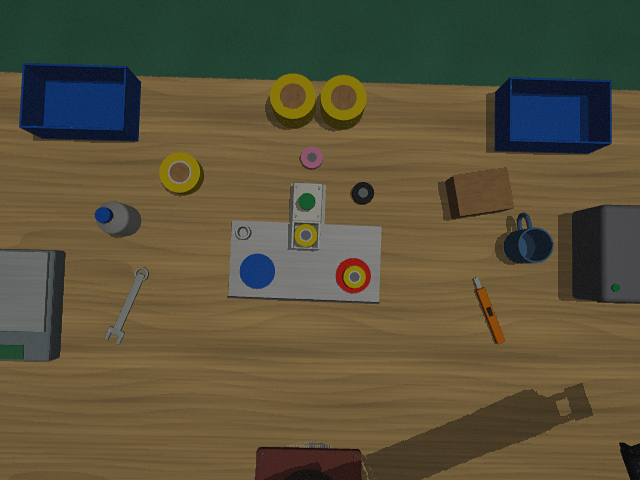

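View pics/scene0.png

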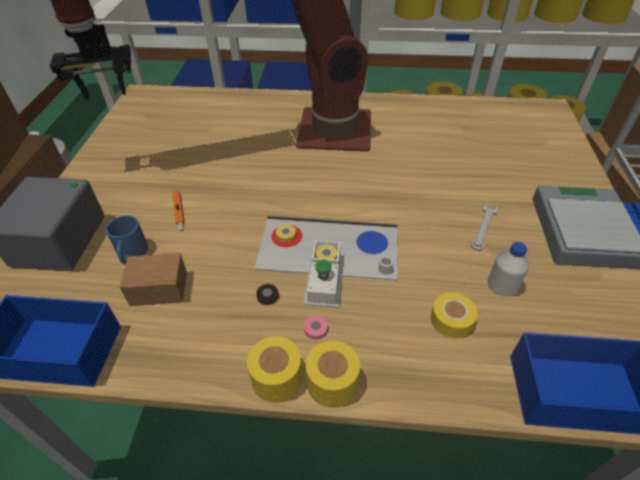

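The top view shows the blue spot at (257,271), left of the landing, and the red spot with the reject at (353,276). The plunger is at (307,202), the magazine at (306,235) and the core at (243,233). I'll locate these by colour and ray-plane intersection.

```bash
cat > h.py <<'E'
from station import r
import numpy as np, cv2
from scipy.spatial.transform import Rotation as R
def cam(n,s=None):
    c=r.calibration(n); f=240/np.tan(np.radians(c["fov_y"]/2))
    if n=="wrist":
        T=np.eye(4);T[:3,:3]=R.from_rotvec(s["tcp_rot"]).as_matrix();T[:3,3]=s["tcp_pos"]
        M=T@c["mount"]; return f,c["cx"],c["cy"],M[:3,:3],M[:3,3]
    A=R.from_rotvec(c["rvec"]).as_matrix(); return f,c["cx"],c["cy"],A.T,-A.T@c["tvec"]
def ray(C,u,v,z):
    f,cx,cy,A,o=C; d=A@np.array([(u-cx)/f,(v-cy)/f,1]); return o+d*(z-o[2])/d[2]
def proj(C,p):
    f,cx,cy,A,o=C; q=A.T@(np.array(p)-o); return q[:2]/q[2]*f+[cx,cy]
def blob(im,lo,hi,roi):  # hsv range, roi u0,v0,u1,v1 -> centroid, area
    h=cv2.cvtColor(im,cv2.COLOR_RGB2HSV); m=cv2.inRange(h,lo,hi); k=np.zeros_like(m); u0,v0,u1,v1=roi; k[v0:v1,u0:u1]=m[v0:v1,u0:u1]
    n,l,st,ce=cv2.connectedComponentsWithStats(k); i=1+st[1:,4].argmax(); return ce[i],st[i]
E
python3 - <<'E'
from h import *
for n,rois in (("top",dict(g=(285,180,330,225),b=(230,245,285,300),y=(290,222,322,250),rj=(335,255,372,300))),("scene",dict(g=(310,255,340,285),b=(350,225,395,260),y=(310,240,345,268),rj=(270,222,305,245)))):
    im=cv2.imread(f"pics/{n}0.png")[:,:,::-1]; C=cam(n)
    for k,(lo,hi,z) in dict(g=((45,80,40),(90,255,255),.083),b=((105,120,60),(125,255,255),.005),y=((20,120,90),(34,255,255),.047),rj=((20,120,90),(34,255,255),.019)).items():
        ce,st=blob(im,lo,hi,rois[k]); print(n,k,ce.round(1),st,ray(C,*ce,z).round(4))
C=cam("top")
for u,v in((231,221),(382,227),(379,302),(228,297)):print(ray(C,u,v,.005).round(4))
print("core",ray(C,243,232.5,.03).round(4))
# magazine top: white edges
im=cv2.imread("pics/top0.png"); cv2.imwrite("pics/crop0.png",cv2.resize(im[170:310,220:390],None,fx=4.5,fy=4.2,interpolation=cv2.INTER_CUBIC))
E
```

```text
top g [306.5 201. ] [299 193  16  17 217] [0.6565 0.0189 0.083 ]
top b [256.9 270.9] [240 254  35  35 964] [0.5058 0.1283 0.005 ]
top y [305.5 235.1] [294 224  23  23 286] [0.5865 0.0201 0.047 ]
top rj [353.8 276.6] [343 266  23  22 262] [ 0.4984 -0.0895  0.019 ]
scene g [323.  266.2] [316 260  15  14 159] [0.66   0.0177 0.083 ]
scene b [371.6 242.1] [357 232  30  21 509] [0.506  0.1266 0.005 ]
scene y [326.2 251.7] [316 245  21  14 141] [0.5851 0.0186 0.047 ]
scene rj [285.7 233.2] [277 225  19  16 167] [ 0.5059 -0.09    0.019 ]
[0.6171 0.1905 0.005 ]
[ 0.6124 -0.1523  0.005 ]
[ 0.4427 -0.1486  0.005 ]
[0.4456 0.1912 0.005 ]
core [0.5899 0.1588 0.03  ]
```

View pics/crop0.png

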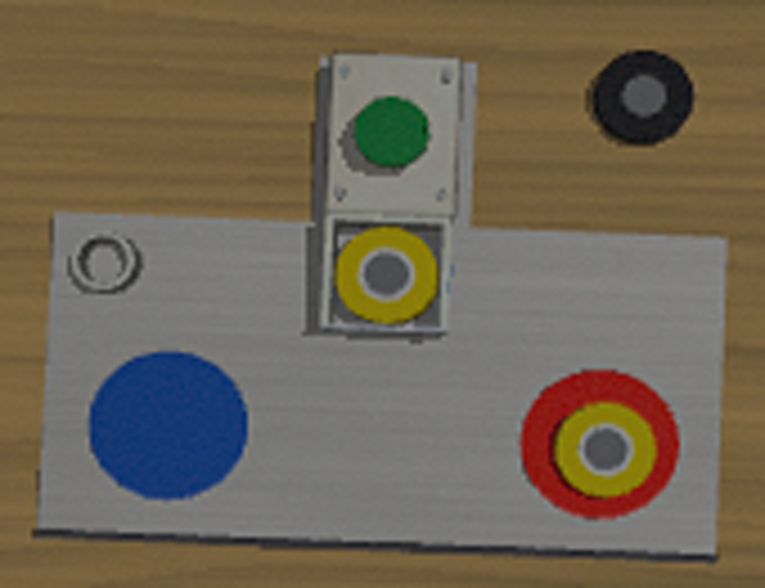

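Two cameras agree. The stack axis is at about (0.586, 0.0195), the plunger at (0.657, 0.0185), the landing at about (0.5075, 0.020) and blue at (0.506, 0.1275), with yaw about -0.6°. Plunger minus stack is 70 mm and blue minus landing 107 mm, as specified. Next is a row planner.

```bash
cat > plan.py <<'E'
import sys,json
from h import *
def plan(x,y,z,n,head=90):
    s=r.observe(); Q=R.from_rotvec(s["tcp_rot"]); p=np.array(s["tcp_pos"]); z+=.182
    h=np.radians(head); c,d=np.cos(h),np.sin(h)
    G=R.from_matrix([[c,d,0],[d,-c,0],[0,0,-1]]); w=(Q.inv()*G).as_rotvec(); step=(np.array([x,y,z])-p)/n
    print("t",round(s["clock"],2),"tcp",p.round(4),"tipz",round(p[2]-.182,4),"F",s["force"].round(1),"open",round(s["opening"],4),"step",np.linalg.norm(step).round(4))
    for i in range(n):
        d=(Q*R.from_rotvec(w*i/n)).inv().apply(step); a=np.degrees(w/n)
        print(dict(zip(("dx","dy","dz","wx","wy","wz"),[*(float(k) for k in d.round(4)),*(float(k) for k in a.round(2))])))
if __name__=="__main__": plan(*map(float,sys.argv[1:4]),int(sys.argv[4]))
E
python3 plan.py 0.657 0.0185 0.18 17
```

```text
t 0.1 tcp [ 0.2196 -0.6116  0.404 ] tipz 0.222 F [-0.5 -0.4  0.5] open 0.0867 step 0.0452
{'dx': 0.0367, 'dy': -0.0262, 'dz': 0.0025, 'wx': -0.0, 'wy': -0.0, 'wz': -4.13}
{'dx': 0.0385, 'dy': -0.0235, 'dz': 0.0025, 'wx': -0.0, 'wy': -0.0, 'wz': -4.13}
{'dx': 0.0401, 'dy': -0.0206, 'dz': 0.0025, 'wx': -0.0, 'wy': -0.0, 'wz': -4.13}
{'dx': 0.0415, 'dy': -0.0177, 'dz': 0.0025, 'wx': -0.0, 'wy': -0.0, 'wz': -4.13}
{'dx': 0.0427, 'dy': -0.0147, 'dz': 0.0025, 'wx': -0.0, 'wy': -0.0, 'wz': -4.13}
{'dx': 0.0436, 'dy': -0.0115, 'dz': 0.0025, 'wx': -0.0, 'wy': -0.0, 'wz': -4.13}
{'dx': 0.0443, 'dy': -0.0084, 'dz': 0.0025, 'wx': -0.0, 'wy': -0.0, 'wz': -4.13}
{'dx': 0.0448, 'dy': -0.0051, 'dz': 0.0025, 'wx': -0.0, 'wy': -0.0, 'wz': -4.13}
{'dx': 0.0451, 'dy': -0.0019, 'dz': 0.0025, 'wx': -0.0, 'wy': -0.0, 'wz': -4.13}
{'dx': 0.0451, 'dy': 0.0013, 'dz': 0.0025, 'wx': -0.0, 'wy': -0.0, 'wz': -4.13}
{'dx': 0.0449, 'dy': 0.0046, 'dz': 0.0025, 'wx': -0.0, 'wy': -0.0, 'wz': -4.13}
{'dx': 0.0444, 'dy': 0.0078, 'dz': 0.0025, 'wx': -0.0, 'wy': -0.0, 'wz': -4.13}
{'dx': 0.0438, 'dy': 0.011, 'dz': 0.0025, 'wx': -0.0, 'wy': -0.0, 'wz': -4.13}
{'dx': 0.0429, 'dy': 0.0141, 'dz': 0.0025, 'wx': -0.0, 'wy': -0.0, 'wz': -4.13}
{'dx': 0.0417, 'dy': 0.0172, 'dz': 0.0025, 'wx': -0.0, 'wy': -0.0, 'wz': -4.13}
{'dx': 0.0404, 'dy': 0.0201, 'dz': 0.0025, 'wx': -0.0, 'wy': -0.0, 'wz': -4.13}
{'dx': 0.0388, 'dy': 0.023, 'dz': 0.0025, 'wx': -0.0, 'wy': -0.0, 'wz': -4.13}
```

>>> {"name": "drive_tool", "arguments": {
  "series": [
    {"dx": 0.037, "dy": -0.026, "wz": -4.1, "claw": 0},
    {"dx": 0.0385, "dy": -0.0235, "wz": -4.1},
    {"dx": 0.04, "dy": -0.0205, "wz": -4.1},
    {"dx": 0.0415, "dy": -0.0175, "wz": -4.1},
    {"dx": 0.0425, "dy": -0.0145, "wz": -4.1}
  ],
  "newtons": 20
}}

```text
invalid input at $.series[0]: expected keys wx, wy, wz, dx, dy, dz, claw
```

>>> {"name": "drive_tool", "arguments": {
  "series": [
    {"dx": 0.0435, "dy": -0.0115, "wz": -4.1},
    {"dx": 0.0445, "dy": -0.0085, "wz": -4.1},
    {"dx": 0.045, "dy": -0.005, "wz": -4.1},
    {"dx": 0.045, "dy": -0.002, "wz": -4.1},
    {"dx": 0.045, "dy": 0.0015, "wz": -4.1}
  ]
}}

```text
invalid input at $.series[0]: expected keys wx, wy, wz, dx, dy, dz, claw
```

```bash
python3 plan.py 0.657 0.0185 0.18 8
```

```text
t 0.1 tcp [ 0.2196 -0.6116  0.404 ] tipz 0.222 F [-0.5 -0.4  0.5] open 0.0867 step 0.096
{'dx': 0.0781, 'dy': -0.0556, 'dz': 0.0053, 'wx': -0.01, 'wy': -0.01, 'wz': -8.78}
{'dx': 0.0857, 'dy': -0.0431, 'dz': 0.0053, 'wx': -0.01, 'wy': -0.01, 'wz': -8.78}
{'dx': 0.0912, 'dy': -0.0295, 'dz': 0.0053, 'wx': -0.01, 'wy': -0.01, 'wz': -8.78}
{'dx': 0.0947, 'dy': -0.0152, 'dz': 0.0053, 'wx': -0.01, 'wy': -0.01, 'wz': -8.78}
{'dx': 0.0959, 'dy': -0.0006, 'dz': 0.0053, 'wx': -0.01, 'wy': -0.01, 'wz': -8.78}
{'dx': 0.0948, 'dy': 0.014, 'dz': 0.0053, 'wx': -0.01, 'wy': -0.01, 'wz': -8.78}
{'dx': 0.0916, 'dy': 0.0284, 'dz': 0.0052, 'wx': -0.01, 'wy': -0.01, 'wz': -8.78}
{'dx': 0.0862, 'dy': 0.042, 'dz': 0.0052, 'wx': -0.01, 'wy': -0.01, 'wz': -8.78}
```

All keys are required in every row, so I'll resend in full.

>>> {"name": "drive_tool", "arguments": {
  "series": [
    {"wx": 0, "wy": 0, "wz": -4.1, "dx": 0.037, "dy": -0.026, "dz": 0, "claw": 0},
    {"wx": 0, "wy": 0, "wz": -4.1, "dx": 0.0385, "dy": -0.0235, "dz": 0, "claw": 0},
    {"wx": 0, "wy": 0, "wz": -4.1, "dx": 0.04, "dy": -0.0205, "dz": 0, "claw": 0},
    {"wx": 0, "wy": 0, "wz": -4.1, "dx": 0.0415, "dy": -0.0175, "dz": 0, "claw": 0},
    {"wx": 0, "wy": 0, "wz": -4.1, "dx": 0.0425, "dy": -0.0145, "dz": 0, "claw": 0}
  ],
  "newtons": 20
}}

```text
clock: 0.6
tcp_pos: [0.3495, -0.4255, 0.4045]
tcp_rot: [-2.948, -1.085, 0.0]
force: [0.4, 0.2, 0.7]
opening: 0.0549
```

>>> {"name": "drive_tool", "arguments": {
  "series": [
    {"wx": 0, "wy": 0, "wz": -4.1, "dx": 0.0435, "dy": -0.0115, "dz": 0, "claw": 0},
    {"wx": 0, "wy": 0, "wz": -4.1, "dx": 0.0445, "dy": -0.0085, "dz": 0, "claw": 0},
    {"wx": 0, "wy": 0, "wz": -4.1, "dx": 0.045, "dy": -0.005, "dz": 0, "claw": 0},
    {"wx": 0, "wy": 0, "wz": -4.1, "dx": 0.045, "dy": -0.002, "dz": 0, "claw": 0},
    {"wx": 0, "wy": 0, "wz": -4.1, "dx": 0.045, "dy": 0.0015, "dz": 0, "claw": 0}
  ]
}}

```text
clock: 1.1
tcp_pos: [0.4789, -0.2407, 0.4046]
tcp_rot: [-2.708, -1.592, 0.0]
force: [0.5, -0.5, -0.0]
opening: 0.0147
```

```bash
python3 plan.py 0.657 0.0185 0.18 8
```

```text
t 1.1 tcp [ 0.4789 -0.2407  0.4046] tipz 0.2226 F [ 0.5 -0.5 -0. ] open 0.0147 step 0.0397
{'dx': 0.0391, 'dy': 0.0037, 'dz': 0.0053, 'wx': -0.0, 'wy': 0.0, 'wz': -3.64}
{'dx': 0.0388, 'dy': 0.0062, 'dz': 0.0053, 'wx': -0.0, 'wy': 0.0, 'wz': -3.64}
{'dx': 0.0384, 'dy': 0.0086, 'dz': 0.0053, 'wx': -0.0, 'wy': 0.0, 'wz': -3.64}
{'dx': 0.0377, 'dy': 0.011, 'dz': 0.0053, 'wx': -0.0, 'wy': 0.0, 'wz': -3.64}
{'dx': 0.037, 'dy': 0.0134, 'dz': 0.0053, 'wx': -0.0, 'wy': 0.0, 'wz': -3.64}
{'dx': 0.036, 'dy': 0.0157, 'dz': 0.0053, 'wx': -0.0, 'wy': 0.0, 'wz': -3.64}
{'dx': 0.035, 'dy': 0.018, 'dz': 0.0053, 'wx': -0.0, 'wy': 0.0, 'wz': -3.64}
{'dx': 0.0337, 'dy': 0.0202, 'dz': 0.0053, 'wx': -0.0, 'wy': 0.0, 'wz': -3.64}
```

>>> {"name": "drive_tool", "arguments": {
  "series": [
    {"wx": 0, "wy": 0, "wz": -3.6, "dx": 0.039, "dy": 0.0035, "dz": 0.005, "claw": 0},
    {"wx": 0, "wy": 0, "wz": -3.6, "dx": 0.039, "dy": 0.006, "dz": 0.005, "claw": 0},
    {"wx": 0, "wy": 0, "wz": -3.6, "dx": 0.0385, "dy": 0.0085, "dz": 0.005, "claw": 0},
    {"wx": 0, "wy": 0, "wz": -3.6, "dx": 0.0375, "dy": 0.011, "dz": 0.005, "claw": 0},
    {"wx": 0, "wy": 0, "wz": -3.6, "dx": 0.037, "dy": 0.0135, "dz": 0.005, "claw": 0}
  ]
}}

```text
clock: 1.6
tcp_pos: [0.5904, -0.0794, 0.3793]
tcp_rot: [-2.426, -1.996, 0.001]
force: [-0.2, -0.1, 0.8]
opening: 0.0003
```

>>> {"name": "drive_tool", "arguments": {
  "series": [
    {"wx": 0, "wy": 0, "wz": -3.6, "dx": 0.036, "dy": 0.0155, "dz": 0.005, "claw": 0},
    {"wx": 0, "wy": 0, "wz": -3.6, "dx": 0.035, "dy": 0.018, "dz": 0.005, "claw": 0},
    {"wx": 0, "wy": 0, "wz": -3.6, "dx": 0.0335, "dy": 0.02, "dz": 0.005, "claw": 0},
    {"wx": 0, "wy": 0, "wz": 0, "dx": 0, "dy": 0, "dz": 0, "claw": 0}
  ]
}}

```text
clock: 2.0
tcp_pos: [0.6578, 0.0219, 0.363]
tcp_rot: [-2.217, -2.22, -0.002]
force: [-0.6, 1.7, -0.1]
opening: 0.0001
```

```bash
python3 plan.py 0.657 0.0185 0.1 4; python3 - <<'E'
from h import *
s=r.observe(); im=r.snapshot("wrist"); C=cam("wrist",s)
u,v=proj(C,(.657,.0185,.083)).astype(int); print(u,v)
try:
    ce,st=blob(im,(45,80,40),(90,255,255),(0,0,640,480)); print("green",ce,st,ray(C,*ce,.083).round(4))
except Exception as e: print(e)
for k,p in dict(stack=(.586,.0195,.047),blue=(.506,.1275,.005),plug=(.657,.0185,.083)).items():
    q=proj(C,p); print(k,q.round()); cv2.circle(im,tuple(int(a) for a in q),5,(255,0,255),1)
cv2.imwrite("pics/w1.png",im[:,:,::-1])
E
```

```text
t 2.0 tcp [0.6578 0.0219 0.363 ] tipz 0.181 F [-0.6  1.7 -0.1] open 0.0001 step 0.0203
{'dx': -0.0009, 'dy': -0.0002, 'dz': 0.0202, 'wx': -0.03, 'wy': -0.06, 'wz': 0.02}
{'dx': -0.0009, 'dy': -0.0002, 'dz': 0.0202, 'wx': -0.03, 'wy': -0.06, 'wz': 0.02}
{'dx': -0.0009, 'dy': -0.0002, 'dz': 0.0202, 'wx': -0.03, 'wy': -0.06, 'wz': 0.02}
{'dx': -0.0009, 'dy': -0.0002, 'dz': 0.0203, 'wx': -0.03, 'wy': -0.06, 'wz': 0.02}
316 247
green [316.49792531 246.00829876] [ 294  223   46   47 1687] [0.6571 0.02   0.083 ]
stack [234. 234.]
blue [146. 103.]
plug [316. 248.]
```

View pics/w1.png

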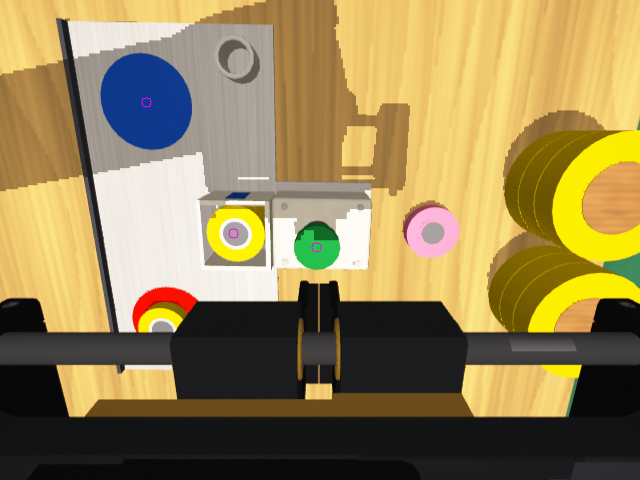

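The wrist view confirms all predicted points (plunger at (316,246), stack at (234,233), blue at (146,102)). Descending to just above the plunger.

>>> {"name": "drive_tool", "arguments": {
  "series": [
    {"wx": 0, "wy": 0, "wz": 0, "dx": -0.001, "dy": 0, "dz": 0.025, "claw": 0},
    {"wx": 0, "wy": 0, "wz": 0, "dx": -0.001, "dy": 0, "dz": 0.03, "claw": 0},
    {"wx": 0, "wy": 0, "wz": 0, "dx": 0, "dy": 0, "dz": 0.028, "claw": 0},
    {"wx": 0, "wy": 0, "wz": 0, "dx": 0, "dy": 0, "dz": 0.01, "claw": 0},
    {"wx": 0, "wy": 0, "wz": 0, "dx": 0, "dy": 0, "dz": 0, "claw": 0}
  ]
}}

```text
clock: 2.55
tcp_pos: [0.6563, 0.0129, 0.2705]
tcp_rot: [-2.23, -2.21, 0.004]
force: [-0.0, 0.3, 0.7]
opening: 0.0002
```

>>> {"name": "drive_tool", "arguments": {
  "series": [
    {"wx": 0, "wy": 0, "wz": 0, "dx": 0, "dy": 0, "dz": 0.002, "claw": 0},
    {"wx": 0, "wy": 0, "wz": 0, "dx": 0, "dy": 0, "dz": 0.002, "claw": 0},
    {"wx": 0, "wy": 0, "wz": 0, "dx": 0, "dy": 0, "dz": 0.002, "claw": 0},
    {"wx": 0, "wy": 0, "wz": 0, "dx": 0, "dy": 0, "dz": 0.002, "claw": 0},
    {"wx": 0, "wy": 0, "wz": 0, "dx": 0, "dy": 0, "dz": 0.002, "claw": 0}
  ]
}}

```text
clock: 3.05
tcp_pos: [0.6572, 0.014, 0.2632]
tcp_rot: [2.229, 2.212, 0.001]
force: [-2.6, -0.5, 8.7]
opening: 0.0008
```

>>> {"name": "drive_tool", "arguments": {
  "series": [
    {"wx": 0, "wy": 0, "wz": 0, "dx": 0.0005, "dy": 0, "dz": 0.002, "claw": 0},
    {"wx": 0, "wy": 0, "wz": 0, "dx": 0.0005, "dy": 0, "dz": 0.002, "claw": 0},
    {"wx": 0, "wy": 0, "wz": 0, "dx": 0, "dy": 0, "dz": 0.002, "claw": 0},
    {"wx": 0, "wy": 0, "wz": 0, "dx": 0, "dy": 0, "dz": 0.002, "claw": 0},
    {"wx": 0, "wy": 0, "wz": 0, "dx": 0, "dy": 0, "dz": 0.002, "claw": 0}
  ]
}}

```text
clock: 3.55
tcp_pos: [0.6572, 0.0143, 0.2534]
tcp_rot: [2.229, 2.21, 0.0]
force: [-2.1, -3.2, 8.9]
opening: 0.0009
```

>>> {"name": "drive_tool", "arguments": {
  "series": [
    {"wx": 0, "wy": 0, "wz": 0, "dx": 0, "dy": 0, "dz": 0.002, "claw": 0},
    {"wx": 0, "wy": 0, "wz": 0, "dx": 0, "dy": 0, "dz": 0.002, "claw": 0},
    {"wx": 0, "wy": 0, "wz": 0, "dx": 0, "dy": 0, "dz": 0.002, "claw": 0},
    {"wx": 0, "wy": 0, "wz": 0, "dx": 0, "dy": 0, "dz": 0.002, "claw": 0},
    {"wx": 0, "wy": 0, "wz": 0, "dx": 0, "dy": 0, "dz": 0, "claw": 0}
  ]
}}

```text
clock: 4.05
tcp_pos: [0.6572, 0.0142, 0.245]
tcp_rot: [2.23, 2.211, 0.0]
force: [-1.9, -2.6, 8.1]
opening: 0.0004
```

>>> {"name": "drive_tool", "arguments": {
  "series": [
    {"wx": 0, "wy": 0, "wz": 0, "dx": 0, "dy": 0, "dz": 0.001, "claw": 0},
    {"wx": 0, "wy": 0, "wz": 0, "dx": 0, "dy": 0, "dz": 0.001, "claw": 0},
    {"wx": 0, "wy": 0, "wz": 0, "dx": 0, "dy": 0, "dz": 0, "claw": 0}
  ]
}}

```text
clock: 4.35
tcp_pos: [0.6572, 0.0143, 0.2437]
tcp_rot: [2.229, 2.21, 0.0]
force: [-4.8, -3.9, 13.4]
opening: 0.0006
```

>>> {"name": "drive_tool", "arguments": {
  "series": [
    {"wx": 0, "wy": 0, "wz": 0, "dx": 0, "dy": 0, "dz": 0.001, "claw": 0},
    {"wx": 0, "wy": 0, "wz": 0, "dx": 0, "dy": 0, "dz": 0, "claw": 0}
  ]
}}

```text
clock: 4.55
tcp_pos: [0.6573, 0.0144, 0.2436]
tcp_rot: [2.229, 2.21, 0.0]
force: [-8.3, -2.7, 20.1]
opening: 0.0005
```

>>> {"name": "drive_tool", "arguments": {
  "series": [
    {"wx": 0, "wy": 0, "wz": 0, "dx": 0, "dy": 0, "dz": -0.004, "claw": 0},
    {"wx": 0, "wy": 0, "wz": 0, "dx": 0, "dy": 0, "dz": -0.005, "claw": 0},
    {"wx": 0, "wy": 0, "wz": 0, "dx": 0, "dy": 0, "dz": -0.006, "claw": 0},
    {"wx": 0, "wy": 0, "wz": 0, "dx": 0, "dy": 0, "dz": -0.008, "claw": 0},
    {"wx": 0, "wy": 0, "wz": 0, "dx": 0, "dy": 0, "dz": -0.015, "claw": 0}
  ]
}}

```text
clock: 5.05
tcp_pos: [0.6564, 0.0152, 0.2785]
tcp_rot: [-2.228, -2.212, 0.002]
force: [-0.6, 0.6, -0.5]
opening: 0.0006
```

>>> {"name": "drive_tool", "arguments": {
  "series": [
    {"wx": 0, "wy": 0, "wz": 0, "dx": 0, "dy": 0, "dz": -0.03, "claw": 0.03},
    {"wx": 0, "wy": 0, "wz": 0, "dx": 0, "dy": 0, "dz": -0.03, "claw": 0.03},
    {"wx": 0, "wy": 0, "wz": 0, "dx": -0.015, "dy": -0.04, "dz": 0, "claw": 0.03},
    {"wx": 0, "wy": 0, "wz": 0, "dx": -0.015, "dy": -0.04, "dz": 0, "claw": 0.03},
    {"wx": 0, "wy": 0, "wz": 0, "dx": -0.015, "dy": -0.04, "dz": 0, "claw": 0.03}
  ]
}}

```text
clock: 5.55
tcp_pos: [0.5351, -0.0288, 0.3392]
tcp_rot: [-2.229, -2.214, -0.001]
force: [0.3, 0.4, 0.3]
opening: 0.0276
```

```bash
python3 plan.py 0.507 -0.032 0.06 4; python3 - <<'E'
from h import *
s=r.observe(); im=r.snapshot("wrist"); C=cam("wrist",s)
for k,p in dict(land=(.5075,.0204,.019),blue=(.506,.1275,.005)).items():
    q=proj(C,p); print(k,q.round()); cv2.circle(im,tuple(int(a) for a in q),5,(255,0,255),1)
cv2.imwrite("pics/w2.png",im[:,:,::-1])
t=r.snapshot("top"); cv2.imwrite("pics/t2.png",t[:,:,::-1])
E
```

```text
t 5.55 tcp [ 0.5351 -0.0288  0.3392] tipz 0.1572 F [0.3 0.4 0.3] open 0.0276 step 0.0253
{'dx': -0.0009, 'dy': -0.007, 'dz': 0.0243, 'wx': -0.0, 'wy': -0.01, 'wz': -0.1}
{'dx': -0.0009, 'dy': -0.007, 'dz': 0.0243, 'wx': -0.0, 'wy': -0.01, 'wz': -0.1}
{'dx': -0.0008, 'dy': -0.007, 'dz': 0.0243, 'wx': -0.0, 'wy': -0.01, 'wz': -0.1}
{'dx': -0.0008, 'dy': -0.007, 'dz': 0.0243, 'wx': -0.0, 'wy': -0.01, 'wz': -0.1}
land [283. 171.]
blue [278.  30.]
```

View pics/w2.png

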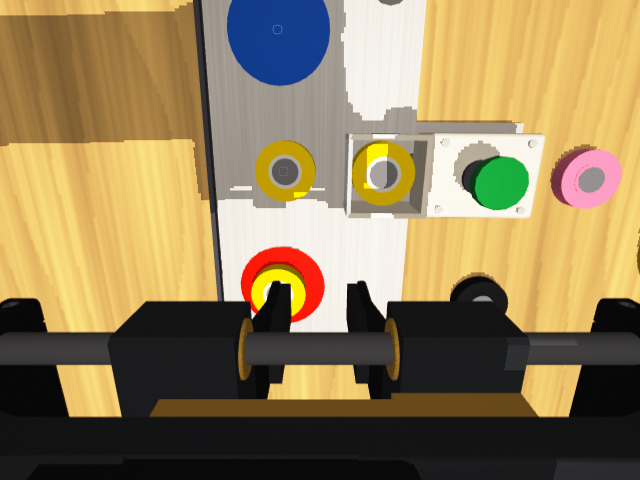

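Roll_1 lies at the landing, centred at (285,171) against a predicted (283,171). The plunger is up, and the next rolls are in the magazine. Now I'll go down between roll_1 and the reject.

>>> {"name": "drive_tool", "arguments": {
  "series": [
    {"wx": 0, "wy": 0, "wz": 0, "dx": -0.001, "dy": -0.014, "dz": 0.015, "claw": 0.03},
    {"wx": 0, "wy": 0, "wz": 0, "dx": -0.001, "dy": -0.012, "dz": 0.025, "claw": 0.03},
    {"wx": 0, "wy": 0, "wz": 0, "dx": -0.001, "dy": -0.002, "dz": 0.03, "claw": 0.03},
    {"wx": 0, "wy": 0, "wz": 0, "dx": 0, "dy": 0, "dz": 0.027, "claw": 0.03},
    {"wx": 0, "wy": 0, "wz": 0, "dx": 0, "dy": 0, "dz": 0, "claw": 0.03}
  ]
}}

```text
clock: 6.15
tcp_pos: [0.5073, -0.0314, 0.2393]
tcp_rot: [-2.226, -2.21, 0.005]
force: [-0.1, -0.9, 0.2]
opening: 0.0303
```

```bash
python3 plan.py 0.5075 -0.032 0.011 3
```

```text
t 6.15 tcp [ 0.5073 -0.0314  0.2393] tipz 0.0573 F [-0.1 -0.9  0.2] open 0.0303 step 0.0154
{'dx': -0.0002, 'dy': 0.0002, 'dz': 0.0154, 'wx': -0.1, 'wy': -0.02, 'wz': -0.13}
{'dx': -0.0002, 'dy': 0.0001, 'dz': 0.0154, 'wx': -0.1, 'wy': -0.02, 'wz': -0.13}
{'dx': -0.0002, 'dy': 0.0001, 'dz': 0.0154, 'wx': -0.1, 'wy': -0.02, 'wz': -0.13}
```

>>> {"name": "drive_tool", "arguments": {
  "series": [
    {"wx": 0, "wy": 0, "wz": 0, "dx": 0, "dy": 0, "dz": 0.018, "claw": 0.03},
    {"wx": 0, "wy": 0, "wz": 0, "dx": 0, "dy": 0, "dz": 0.016, "claw": 0.03},
    {"wx": 0, "wy": 0, "wz": 0, "dx": 0, "dy": 0, "dz": 0.01, "claw": 0.03},
    {"wx": 0, "wy": 0, "wz": 0, "dx": 0, "dy": 0, "dz": 0, "claw": 0.03}
  ]
}}

```text
clock: 6.55
tcp_pos: [0.5086, -0.0316, 0.1977]
tcp_rot: [-2.229, -2.212, 0.001]
force: [0.0, 0.3, 0.3]
opening: 0.03
```

```bash
python3 plan.py 0.507 0.098 0.011 13 | head -2;  python3 - <<'E'
from h import *
s=r.observe(); im=r.snapshot("wrist"); C=cam("wrist",s); cv2.imwrite("pics/w3.png",im[:,:,::-1])
print(proj(C,(.5075,.0204,.019)))
E
```

```text
t 6.55 tcp [ 0.5086 -0.0316  0.1977] tipz 0.0157 F [0.  0.3 0.3] open 0.03 step 0.01
{'dx': 0.01, 'dy': -0.0002, 'dz': 0.0004, 'wx': -0.0, 'wy': -0.0, 'wz': -0.03}
[312.87430862 199.09364882]
```

View pics/w3.png

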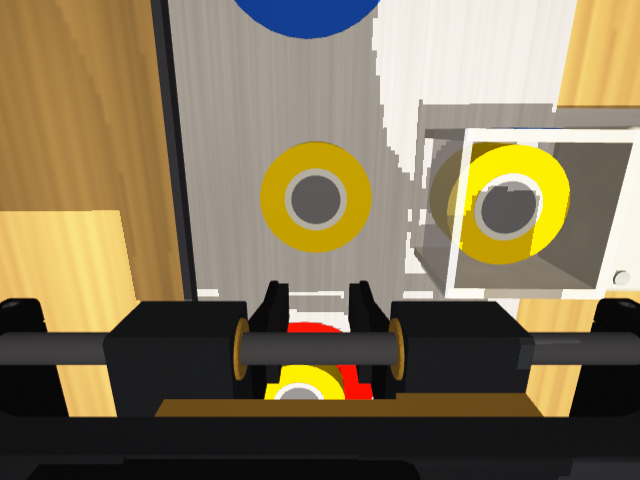

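The roll is aligned between the tips: its centre is at column 316 and the tips' middle at about 319. Lowering, then pushing along tool +x (world +y).

>>> {"name": "drive_tool", "arguments": {
  "series": [
    {"wx": 0, "wy": 0, "wz": 0, "dx": 0, "dy": 0, "dz": 0.005, "claw": 0.03},
    {"wx": 0, "wy": 0, "wz": 0, "dx": 0.007, "dy": 0, "dz": 0, "claw": 0.03},
    {"wx": 0, "wy": 0, "wz": 0, "dx": 0.007, "dy": 0, "dz": 0, "claw": 0.03},
    {"wx": 0, "wy": 0, "wz": 0, "dx": 0.006, "dy": 0, "dz": 0, "claw": 0.03},
    {"wx": 0, "wy": 0, "wz": 0, "dx": 0.006, "dy": 0, "dz": 0, "claw": 0.03}
  ]
}}

```text
clock: 7.1
tcp_pos: [0.5088, -0.0051, 0.193]
tcp_rot: [2.229, 2.213, 0.0]
force: [-0.5, -0.2, 1.2]
opening: 0.0301
```

>>> {"name": "drive_tool", "arguments": {
  "series": [
    {"wx": 0, "wy": 0, "wz": 0, "dx": 0.008, "dy": 0, "dz": 0, "claw": 0.03},
    {"wx": 0, "wy": 0, "wz": 0, "dx": 0.008, "dy": 0, "dz": 0, "claw": 0.03},
    {"wx": 0, "wy": 0, "wz": 0, "dx": 0.008, "dy": 0, "dz": 0, "claw": 0.03},
    {"wx": 0, "wy": 0, "wz": 0, "dx": 0.008, "dy": 0, "dz": 0, "claw": 0.03},
    {"wx": 0, "wy": 0, "wz": 0, "dx": 0.008, "dy": 0, "dz": 0, "claw": 0.03}
  ]
}}

```text
clock: 7.6
tcp_pos: [0.509, 0.0348, 0.1928]
tcp_rot: [-2.23, -2.213, 0.0]
force: [1.6, -0.5, 0.8]
opening: 0.0299
```

>>> {"name": "drive_tool", "arguments": {
  "series": [
    {"wx": 0, "wy": 0, "wz": 0, "dx": 0.008, "dy": -0.0005, "dz": 0, "claw": 0.03},
    {"wx": 0, "wy": 0, "wz": 0, "dx": 0.008, "dy": -0.0005, "dz": 0, "claw": 0.03},
    {"wx": 0, "wy": 0, "wz": 0, "dx": 0.008, "dy": -0.0005, "dz": 0, "claw": 0.03},
    {"wx": 0, "wy": 0, "wz": 0, "dx": 0.008, "dy": -0.0005, "dz": 0, "claw": 0.03},
    {"wx": 0, "wy": 0, "wz": 0, "dx": 0.008, "dy": 0, "dz": 0, "claw": 0.03}
  ]
}}

```text
clock: 8.1
tcp_pos: [0.5073, 0.0748, 0.1928]
tcp_rot: [-2.23, -2.213, 0.0]
force: [-0.2, -0.3, 1.0]
opening: 0.0299
```

```bash
python3 - <<'E'
from h import *
s=r.observe(); im=r.snapshot("wrist"); C=cam("wrist",s)
print(s["clock"],s["tcp_pos"].round(4),s["force"].round(1))
for k,p in dict(pred=(.507,.1075,.019),blue=(.506,.1275,.005)).items():
    q=proj(C,p); print(k,q.round()); cv2.circle(im,tuple(int(a) for a in q),5,(255,0,255),1)
cv2.imwrite("pics/w4.png",im[:,:,::-1])
try:
    ce,st=blob(im,(18,120,60),(34,255,255),(200,100,420,320)); print(ce,st,ray(C,st[0]+st[2]/2,st[1]+st[3]/2,.019).round(4))
except Exception as e: print(e)
E
```

```text
8.1 [0.5073 0.0748 0.1928] [-0.2 -0.3  1. ]
pred [315. 243.]
blue [312. 194.]
[318.24507859 245.20204486] [ 264  192  110  109 6553] [0.5089 0.106  0.019 ]
```

View pics/w4.png

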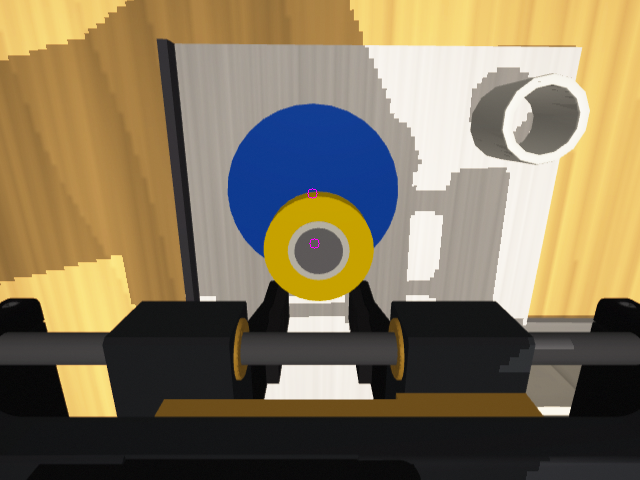

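The roll sits in the cradle at (318,249), at about (0.508, 0.105). The blue centre is near (313,187), at about (0.506, 0.129). I'll push about 24 mm more, slowly, with 2 mm towards -x.

>>> {"name": "drive_tool", "arguments": {
  "series": [
    {"wx": 0, "wy": 0, "wz": 0, "dx": 0.007, "dy": -0.0005, "dz": 0, "claw": 0.03},
    {"wx": 0, "wy": 0, "wz": 0, "dx": 0.007, "dy": -0.0005, "dz": 0, "claw": 0.03},
    {"wx": 0, "wy": 0, "wz": 0, "dx": 0.006, "dy": -0.0005, "dz": 0, "claw": 0.03},
    {"wx": 0, "wy": 0, "wz": 0, "dx": 0.004, "dy": -0.0005, "dz": 0, "claw": 0.03},
    {"wx": 0, "wy": 0, "wz": 0, "dx": 0, "dy": 0, "dz": 0, "claw": 0.03}
  ]
}}

```text
clock: 8.65
tcp_pos: [0.5054, 0.0989, 0.1928]
tcp_rot: [-2.229, -2.214, -0.0]
force: [-0.3, -0.4, 0.3]
opening: 0.0302
```

>>> {"name": "drive_tool", "arguments": {
  "series": [
    {"wx": 0, "wy": 0, "wz": 0, "dx": -0.008, "dy": 0, "dz": 0, "claw": 0.03},
    {"wx": 0, "wy": 0, "wz": 0, "dx": -0.012, "dy": 0, "dz": 0, "claw": 0.03},
    {"wx": 0, "wy": 0, "wz": 0, "dx": -0.02, "dy": 0, "dz": 0, "claw": 0.03},
    {"wx": 0, "wy": 0, "wz": 0, "dx": 0, "dy": 0, "dz": 0, "claw": 0.03}
  ]
}}

```text
clock: 9.05
tcp_pos: [0.5053, 0.0541, 0.1925]
tcp_rot: [2.235, 2.207, -0.003]
force: [-0.0, -0.1, -0.9]
opening: 0.0298
```

```bash
python3 - <<'E'
from h import *
s=r.observe(); im=r.snapshot("wrist"); C=cam("wrist",s)
print(s["clock"],s["tcp_pos"].round(4),s["force"].round(1))
for lo,hi,z in (((18,120,60),(34,255,255),.012),((105,120,60),(125,255,255),.005)):
    ce,st=blob(im,lo,hi,(180,20,460,300)); print(ce,st,ray(C,st[0]+st[2]/2,st[1]+st[3]/2,z).round(4))
cv2.imwrite("pics/w5.png",im[:,:,::-1])
E
```

```text
9.05 [0.5053 0.0541 0.1925] [-0.  -0.1 -0.9]
[317.11396329 142.42857143] [ 258   81  120  125 8064] [0.5071 0.1296 0.012 ]
[314.70046663 139.45411451] [  228    50   177   184 13501] [0.5064 0.13   0.005 ]
```

View pics/w5.png

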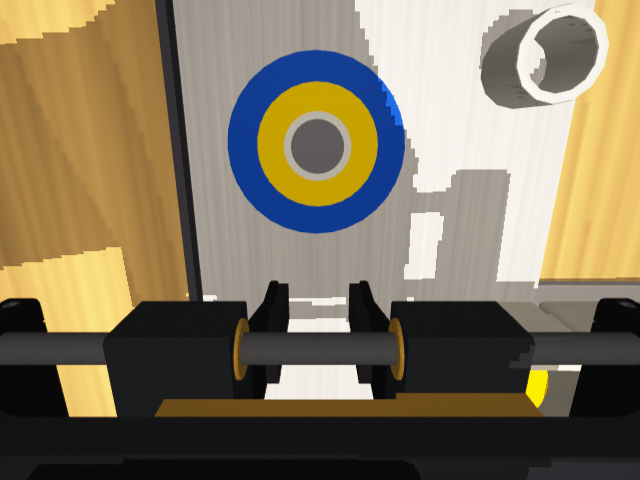

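The roll is centred on the blue spot, at (317,143) against the spot at (316,142), about 1 mm apart. Fingers up and clear, then a final check.

>>> {"name": "drive_tool", "arguments": {
  "series": [
    {"wx": 0, "wy": 0, "wz": 0, "dx": 0, "dy": 0, "dz": -0.02, "claw": 0.03},
    {"wx": 0, "wy": 0, "wz": 0, "dx": 0, "dy": 0, "dz": -0.04, "claw": 0.03},
    {"wx": 0, "wy": 0, "wz": 0, "dx": 0, "dy": 0, "dz": -0.045, "claw": 0.03},
    {"wx": 0, "wy": 0, "wz": 0, "dx": 0, "dy": 0, "dz": -0.03, "claw": 0.03},
    {"wx": 0, "wy": 0, "wz": 0, "dx": 0, "dy": 0, "dz": 0, "claw": 0.03}
  ]
}}

```text
clock: 9.6
tcp_pos: [0.5065, 0.0587, 0.3323]
tcp_rot: [2.226, 2.209, 0.008]
force: [0.1, 0.3, -1.6]
opening: 0.0301
```

>>> {"name": "drive_tool", "arguments": {
  "series": [
    {"wx": 0, "wy": 0, "wz": 0, "dx": 0, "dy": 0, "dz": 0, "claw": 0.03},
    {"wx": 0, "wy": 0, "wz": 0, "dx": 0, "dy": 0, "dz": 0, "claw": 0.03},
    {"wx": 0, "wy": 0, "wz": 0, "dx": 0, "dy": 0, "dz": 0, "claw": 0.03}
  ]
}}

```text
clock: 9.9
tcp_pos: [0.5048, 0.058, 0.3265]
tcp_rot: [-2.229, -2.212, 0.002]
force: [-0.0, -0.4, 0.3]
opening: 0.03
```

```bash
python3 - <<'E'
from h import *
s=r.observe(); im=r.snapshot("scene")
print(s["clock"],s["tcp_pos"].round(4),s["force"].round(1))
cv2.imwrite("pics/s6.png",cv2.resize(im[200:310,240:420],None,fx=4.4,fy=4.4,interpolation=cv2.INTER_CUBIC)[:,:,::-1])
E
```

```text
9.9 [0.5048 0.058  0.3265] [-0.  -0.4  0.3]
```

View pics/s6.png

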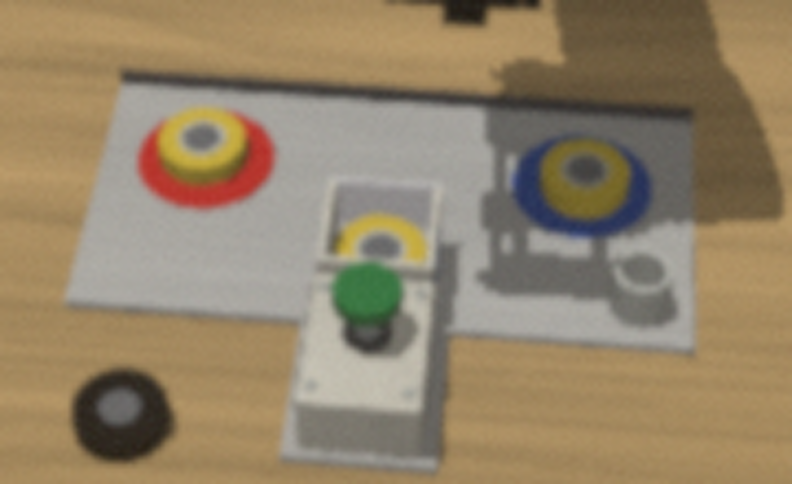

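The scene view shows the roll flat on the blue spot at (585,178) in the crop. The plunger is up, the magazine rolls are in place, and the reject and core look undisturbed. Handing in.

```bash
python3 -c "
from station import r
print(r.close_job())"
```

```text
the job is handed in; nothing more can be done
None
```

I pressed the plunger once, down to its stop, and let it rise. One roll came out, and I slid it with the open fingertips onto the blue spot. I then lifted the fingers clear and handed the job in at about 10 s of the 45 s allowed.

- **Press:** at the bottom the fingertips stood about 61.6 mm above the bench, which is about 21 mm of plunger travel. The force rose to 20 N there, so it was on the stop. I was about 4 mm off the plunger's centre, with no effect seen.
- **Roll position:** the last wrist picture put the roll about 1 mm from the centre of the blue spot, lying flat; the limit is 16.5 mm. The two fixed cameras and the wrist camera placed the spot up to about 3 mm apart, which is well inside that limit.
- **Everything else:** the last scene picture, a crop around the dispenser, showed the plunger up, a roll still in the magazine, and the reject roll and core in place. I did not measure the lower magazine roll or the other bench items again, but the arm never went near those items. The residual tool force was under 0.5 N.
- **Failed check:** the first two move calls were refused because each row needs every key. Nothing moved, and I sent them again in full.

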